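# Lay out the pocket things on the genkan shelf

## Robot

A 6-joint arm with a two-finger parallel gripper is mounted at the origin on the work surface. World frame = base frame: x ahead of the robot, y to its left, z up, the work surface at z = 0. Lengths are in m, angles in rad, forces in N, time in s.
With the tool pointing down it reaches from about 0.325 to 0.85 m from the base axis. Payload 15.5 kg.
Tool frame: the origin (TCP) lies midway between the tips of the shut fingers; the grasp point (between the pads) lies robot.pinch_z behind it (robot.pinch_z is the distance from the TCP to the grasp point, in m); z points along the fingers, y is the direction in which the jaws open and shut (so a half turn about z gives the same grasp; the last joint's range is limited). The gripper opens to 91 mm and grips with 3 to 60 N. Pads are 32 mm wide; open, the fingers measure 118 mm over their backs; the gripper's body (76 mm by 178 mm) begins 60 mm behind the grasp point.
Start: joints at [-0.096, 0.494, 1.345, -0, 1.302, -0.096], TCP at [0.625, 0, 0.214] pointing down, gripper open.
Joint ranges: [-2.91, 2.91], [-0.82, 2.16], [0.22, 2.67], [-1.22, 4.37], [0.12, 2.79], [-3.08, 3.08]. Speed limits (rad/s): [1.89, 1.89, 2.57, 3.01, 3.01, 3.01].

## Interface

Orientations are given as a rotation vector (axis times angle).
In Python, from bench import telemetry, get_image, robot gives the robot as it stands. The module is installed in compiled form; this text tells all that it offers.
- The arm moves only by the tool step_arm, never from a script. Its argument "steps" is one flat list of numbers, 7 for each row, row after row: the shift along the world's x, y, z in mm, then the turn, a rotation vector about the world's x, y, z in rad, then the opening in per cent of the stroke, from 0 (shut) to 100 (fully open). In form: [tx, ty, tz, ax, ay, az, grip, tx, ty, tz, ax, ay, az, grip, ...]. A call has 1 to 8 rows; each row shifts and turns the commanded pose from where the row before left it; what a row does not reach is not made up. A row lasts 1/12 s, in which the tool goes at most 41.7 mm and 7.16 degrees, less where a joint would pass 70% of its speed; a pose out of reach is approached as far as the arm can. A call with a gripper value outside its range is refused whole. The fingers move at their own pace and stop on an object; the grip force is fixed at half the most. Time passes only in rows, so rows that do not move let the fingers close. It gives the time, the measured TCP pose, the force and the opening at its end, in the units of the state.
- telemetry.read_state(): the state, without advancing time (a new reading comes with each control period).
- get_image(name): name is "scene" or "side" or "wrist"; returns a dict with "color" (480x640x3 uint8, blue, green, red), "intrinsics" (3x3 intrinsics, pixels), "rvec" (rotation vector, rad) and "tvec" (3), from world to camera coordinates, as OpenCV has them; the wrist camera has in their place "T_tool_cam" (4x4, takes a point from camera to tool coordinates, whose origin is the TCP and whose axes are the flange's). Camera axes: x right, y down, z forward; pixel columns grow to the right and rows downward; lengths in m; the calibration is good to about 2 mm. A picture is of the moment at which its call begins: read the wrist's pose just before it. There is no depth.
- robot.hand_in(): hands the job in, once; it reports no verdict.
The state is a dict: "time": time; "joint_positions": joint angles; "joint_velocities": joint speeds; "joint_efforts": joint torques, N m; "tool_pos": TCP position; "eef_rot": TCP orientation; "wrist_force": force on the tool from outside, world axes, zero at the start; "wrist_torque": the same for the moment, N m; "width": finger opening in m.
Only numpy, scipy, OpenCV 4.12 (cv2) and the standard library are available. Lean on these libraries where they do the work, as an engineer would, in place of code of your own. Each camera call takes 0.05 s, during which the arm holds its last target.

## Task

Lay out the pocket things for tomorrow on the cork mat by the door: the power bank on the mat's middle between the tray and the charging pad, the phone still face-down on the centre of the charging pad, both with their length straight across the mat (front to back); the earbud case lying flat, centred on top of the power bank; and the key fob flat in the middle of the tray. Set the glass phone down rather than dropping it, and leave the plant pot, the spray bottle and the shoehorn where they are.

Things in the scene. Friction and masses are not known exactly. Their poses are not given: they have to be found in the camera images.
- mat: Thin cork mat fixed on the white shelf, 150 mm deep (its x, pointing away from the robot) by 390 mm wide (its y, to the robot's left), 3 mm thick. It carries the tray near one end and the charging pad near the other; its middle is empty. Origin: centre of its underside, on the shelf surface (z = 0).
- tray: Shallow rectangular white ceramic tray, fixed on the mat about 135 mm to the left or right of the mat's centre (it varies which). Outside 108 mm along its x (away from the robot) by 124 mm along its y, 14 mm high; walls and floor 4 mm thick, so 100 x 116 mm inside. Roughly square with the mat. Origin: centre of its underside, on the mat's top.
- charger: Round flat grey charging pad, 100 mm in diameter and 8 mm high, fixed on the mat about 135 mm from its centre, at the end opposite to the tray. Origin: centre of its underside, on the mat's top; z up.
- phone: Black glass smartphone lying face-down (its back with a small round lens is uppermost), 142 mm long, 64 mm wide, 9 mm thick, about 0.19 kg. Lies flat on the shelf at the start. Origin: centre of its underside; x along its length, y across its width, z up out of its top.
- power_bank: Grey plastic power bank, a rounded block 104 mm long, 60 mm wide, 22 mm high, about 0.22 kg. Lies flat on the shelf at the start. Origin: centre of its underside; x along its length, y across its width, z up out of its top.
- earbud_case: Small white plastic earbud case, shut, a well-rounded block 60 mm long, 46 mm wide, 24 mm high, with a thin grey seam; about 0.055 kg. Lies flat on the shelf at the start. Origin: centre of its underside; x along its length, y across its width, z up out of its top.
- key_fob: Aluminium key fob, a block 54 mm long, 34 mm wide, 13 mm thick with two dark buttons on top, and a small steel loop that reaches 10 mm beyond its +x end; about 0.045 kg. Lies flat on the shelf at the start. Origin: centre of the underside of the block, without the loop; x along its length, y across its width, z up out of its top.
- plant_pot: Bystander: small terracotta pot with a succulent, 68 mm across, about 70 mm high, at the far edge of the shelf. Origin: centre of its underside.
- spray_bottle: Bystander: white bottle with a black cap, 42 mm across, 120 mm high, standing at the far left. Origin: centre of its underside.
- shoehorn: Bystander: flat steel shoehorn, about 175 mm long, up to 36 mm wide, 5 mm thick, lying at the far right. Origin: near the middle of its length, at its underside.

How it is judged:
By the outcome, as a careful person would: the job done as asked, in the order asked, and still so for the second after the job is handed in, with the robot touching nothing.
It also fails if it takes over 112 s, if anything falls off the work surface, if the arm or the gripper's body presses on something with over 40 N, if the wrist force passes 120 N, or if a joint passes its speed limit or range.

## Working session

There is one attempt and no reset: what is moved stays moved. The work goes in short steps, Python scripts to look and compute and a tool call to move; the robot and the scene stay as the last step left them, time stands still between calls to the robot, and variables do not carry over. Pictures are saved under pics/ and viewed, and the job is handed in when it is done.

Besides the shell and the picture viewer there is one more tool, called by a JSON object that holds its "name" and its "arguments". step_arm: Moves the arm, as the interface text tells. Its arguments: {"type":"object","properties":{"steps":{"type":"array","items":{"type":"number"}}},"required":["steps"]}

```bash
mkdir -p pics; ls; python3 - <<'E'
from bench import telemetry,get_image,robot
import cv2
s=telemetry.read_state()
print({k:s[k] for k in('time','tool_pos','eef_rot','width','wrist_force')},robot.pinch_z)
for n in('scene','side','wrist'):
    d=get_image(n);cv2.imwrite(f'pics/{n}0.png',d['color']);print(n,{k:v for k,v in d.items() if k!='color'})
E
```

```text
pics
{'time': 0.0, 'tool_pos': array([6.24620318e-01, 4.80037291e-05, 2.13329411e-01]), 'eef_rot': array([-2.22073750e+00, -2.22080741e+00,  1.21325677e-03]), 'width': 0.09132544345241624, 'wrist_force': array([ 0.4794349 , -0.67515958,  0.90635392])} 0.0188
scene {'intrinsics': array([[441.96063045,   0.        , 319.38499599],
       [  0.        , 441.96063045, 237.51989004],
       [  0.        ,   0.        ,   1.        ]]), 'rvec': array([ 0.72505462,  2.56501707, -1.17665631]), 'tvec': array([ 0.49549456, -0.18533575,  1.36705303])}
side {'intrinsics': array([[460.37843772,   0.        , 314.85380833],
       [  0.        , 460.37843772, 236.85510507],
       [  0.        ,   0.        ,   1.        ]]), 'rvec': array([ 2.0660607 , -0.67043498,  0.37027789]), 'tvec': array([-0.4968898 ,  0.22300681,  0.95166786])}
wrist {'intrinsics': array([[427.52152997,   0.        , 315.5389616 ],
       [  0.        , 427.52152997, 228.91554945],
       [  0.        ,   0.        ,   1.        ]]), 'T_tool_cam': array([[ 1.81592076e-04, -9.65400939e-01, -2.60770003e-01,
         7.38463546e-02],
       [ 9.99999724e-01, -1.24125673e-05,  7.42321309e-04,
         9.78894018e-04],
       [-7.19874514e-04, -2.60770066e-01,  9.65400670e-01,
        -1.69597771e-01],
       [ 0.00000000e+00,  0.00000000e+00,  0.00000000e+00,
         1.00000000e+00]])}
```

View pics/scene0.png

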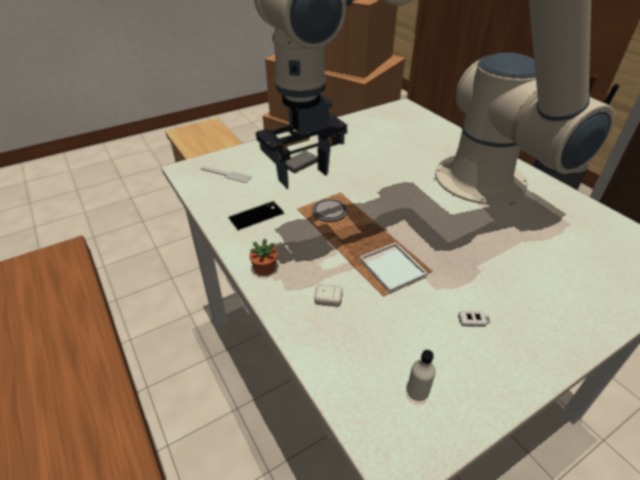

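View pics/side0.png

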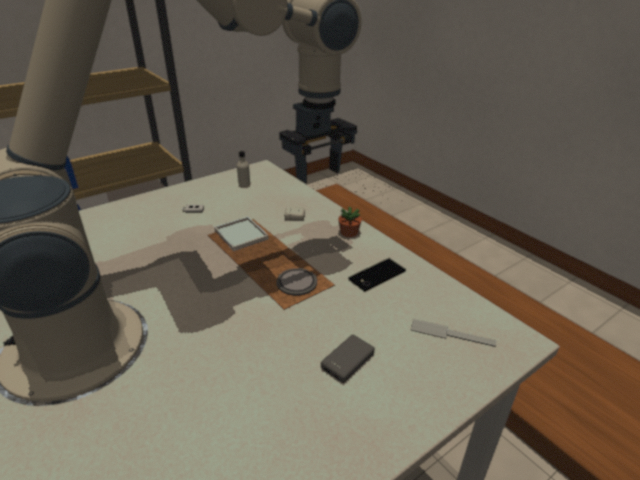

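View pics/wrist0.png

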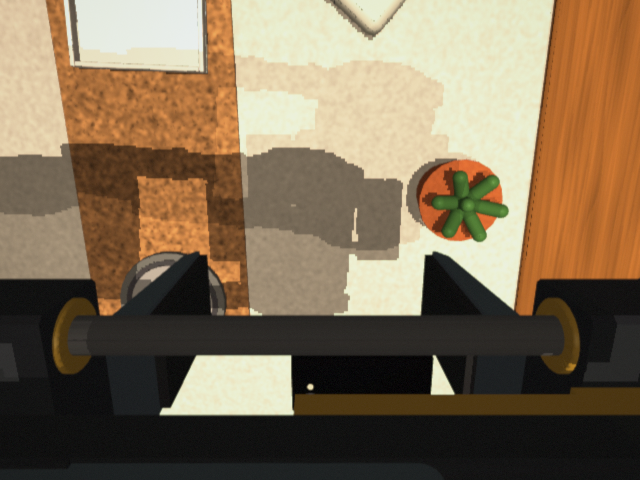

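```bash
cat > h.py <<'E'
import numpy as np,cv2
from bench import telemetry,get_image,robot
def cam(name,d=None,s=None):
    if d is None:
        s=telemetry.read_state(); d=get_image(name)
    K=d['intrinsics']
    if 'rvec' in d:
        R=cv2.Rodrigues(d['rvec'])[0];t=d['tvec'].reshape(3)
        return d['color'],K,R.T,-R.T@t
    Rt=cv2.Rodrigues(s['eef_rot'])[0];T=d['T_tool_cam']
    return d['color'],K,Rt@T[:3,:3],Rt@T[:3,3]+s['tool_pos']
def save(name,tag):
    img,K,R,c=cam(name); cv2.imwrite(f'pics/{tag}.png',img); np.savez(f'pics/{tag}.npz',K=K,R=R,c=c)
def un(tag,pts,z):
    f=np.load(f'pics/{tag}.npz');K,R,c=f['K'],f['R'],f['c']
    p=np.array(pts,float).reshape(-1,2)
    d=(R@np.linalg.inv(K)@np.c_[p,np.ones(len(p))].T).T
    return c+d*((z-c[2])/d[:,2])[:,None]
def pr(tag,P):
    f=np.load(f'pics/{tag}.npz');K,R,c=f['K'],f['R'],f['c']
    q=(K@R.T@(np.array(P,float).reshape(-1,3)-c).T).T
    return q[:,:2]/q[:,2:]
def crop(tag,x,y,w,h,k,out):
    i=cv2.imread(f'pics/{tag}.png')[y:y+h,x:x+w];cv2.imwrite(f'pics/{out}.png',cv2.resize(i,None,fx=k,fy=k,interpolation=cv2.INTER_CUBIC))
def rect(tag,z,x0,x1,y0,y1,out,s=1.5):
    # top view rectified at plane z; 's' px per mm; image right=-y, up=+x
    W=int((y1-y0)*1000*s);H=int((x1-x0)*1000*s)
    src=pr(tag,[[x1,y1,z],[x1,y0,z],[x0,y0,z],[x0,y1,z]]).astype(np.float32)
    M=cv2.getPerspectiveTransform(src,np.float32([[0,0],[W,0],[W,H],[0,H]]))
    im=cv2.warpPerspective(cv2.imread(f'pics/{tag}.png'),M,(W,H),flags=cv2.INTER_CUBIC)
    for x in np.arange(np.ceil(x0*20)/20,x1,.05):
        r=int((x1-x)*1000*s);cv2.line(im,(0,r),(8,r),(0,0,255),1);cv2.putText(im,f'{x:.2f}',(9,r+4),0,.35,(0,0,255))
    for y in np.arange(np.ceil(y0*20)/20,y1,.05):
        r=int((y1-y)*1000*s);cv2.line(im,(r,H-8),(r,H),(0,0,255),1);cv2.putText(im,f'{y:.2f}',(r-10,H-10),0,.35,(0,0,255))
    cv2.imwrite(f'pics/{out}.png',im)
E
python3 - <<'E'
from h import *
for n in('scene','side'): save(n,n+'1')
rect('scene1',0.01,.3,.85,-.4,.45,'rs',.9)
rect('side1',0.01,.3,.85,-.4,.45,'rd',.9)
E
```

```text
(no output)
```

View pics/rs.png

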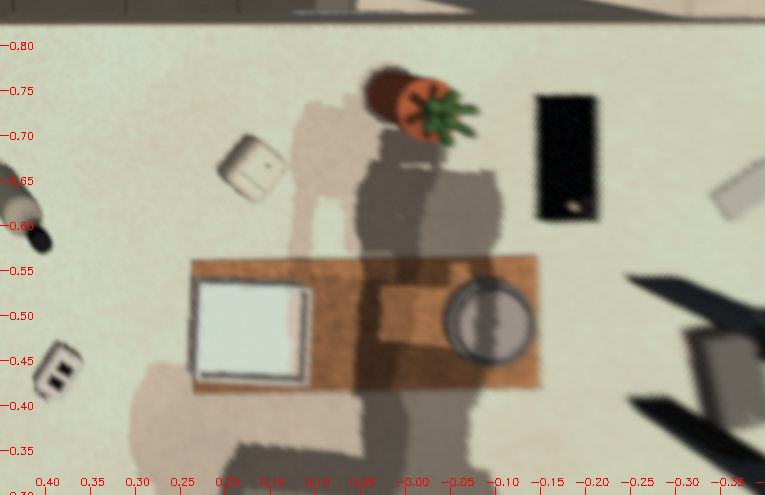

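View pics/rd.png

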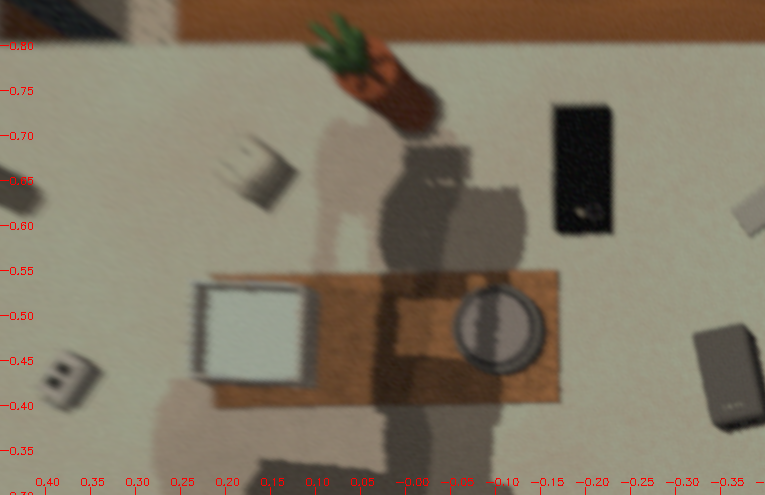

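{"name": "step_arm", "arguments": {"steps": [-14, 0, 14, 0, 0, -0.1208, 100, -14, 0, 14, 0, 0, -0.1208, 100, -14, 0, 14, 0, 0, -0.1208, 100, -14, 0, 14, 0, 0, -0.1208, 100, -14, 0, 14, 0, 0, -0.1208, 100, -14, 0, 14, 0, 0, -0.1208, 100, -14, 0, 14, 0, 0, -0.1208, 100, -14, 0, 14, 0, 0, -0.1208, 100]}}

```text
time: 0.92
tool_pos: [0.5122, 0.0, 0.3265]
eef_rot: [-3.002, -0.926, 0.0]
wrist_force: [0.9, -0.6, 1.4]
width: 0.0911
```

{"name": "step_arm", "arguments": {"steps": [-14, 0, 14, 0, 0, -0.1208, 100, -14, 0, 14, 0, 0, -0.1208, 100, -14, 0, 14, 0, 0, -0.1208, 100, -14, 0, 14, 0, 0, -0.1208, 100, -14, 0, 14, 0, 0, -0.1212, 100, 0, 0, 0, 0, 0, 0, 100]}}

```text
time: 1.42
tool_pos: [0.442, 0.0, 0.3985]
eef_rot: [3.141, -0.011, 0.006]
wrist_force: [0.9, -0.1, -0.1]
width: 0.0909
```

```bash
python3 - <<'E'
from h import *
s=telemetry.read_state();print(s['time'],s['tool_pos'],s['eef_rot'],s['joint_positions'])
save('wrist','w2')
E
```

```text
1.4167 [4.41989704e-01 1.08343006e-05 3.98533936e-01] [ 3.14100433 -0.01147365  0.00557777] [-1.35158324e-01  7.93950955e-02  1.44598478e+00 -9.19316588e-05
  1.61261814e+00  1.44293968e+00]
```

View pics/w2.png

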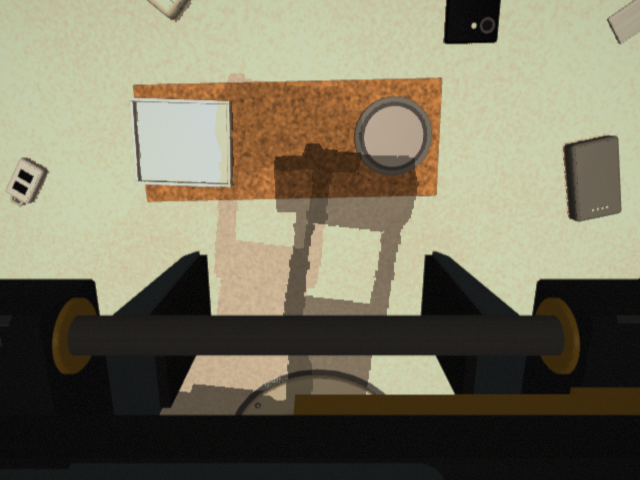

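```bash
python3 - <<'E'
from h import *
crop('w2',120,65,130,150,4,'c_tray')
crop('w2',320,65,140,150,4,'c_chg')
crop('w2',545,120,95,110,5,'c_pb')
E
```

```text
(no output)
```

View pics/c_tray.png

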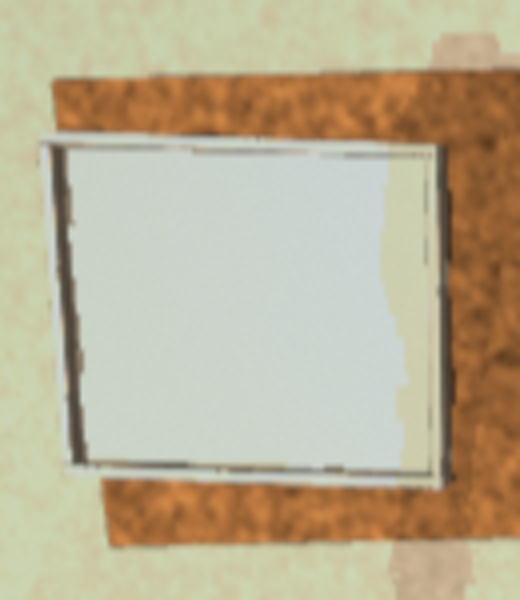

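View pics/c_chg.png

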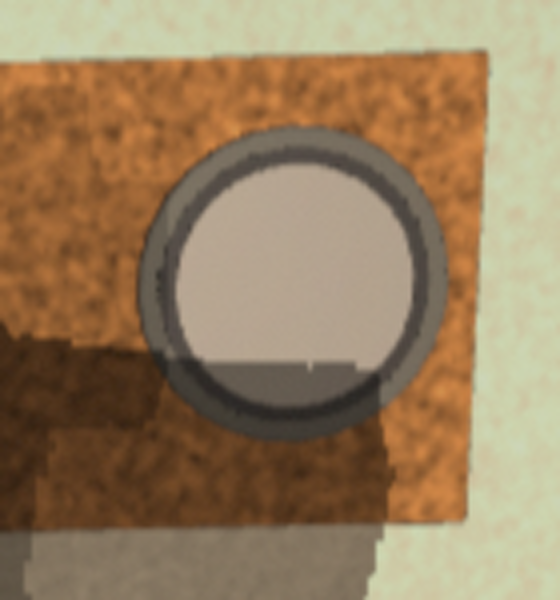

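View pics/c_pb.png

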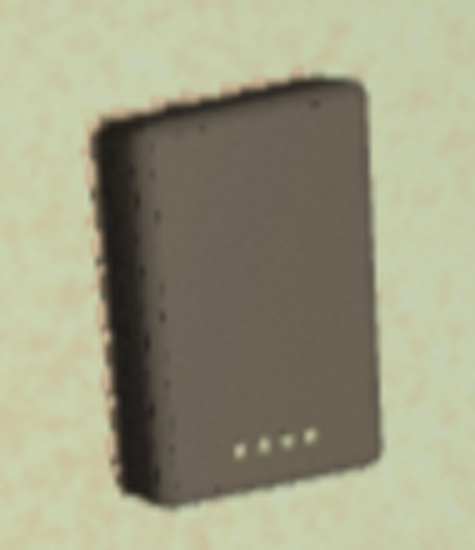

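```bash
python3 - <<'E'
from h import *
np.set_printoptions(precision=4,suppress=True)
m=un('w2',[[133.25,85],[442,77.75],[436.5,195.25],[147.75,201.75]],.003);print('mat',m,m.mean(0))
for a,b in((0,1),(1,2),(2,3),(3,0)):print(np.linalg.norm(m[a]-m[b]),end=' ')
print('\nyaw',[np.degrees(np.arctan2(*(m[a]-m[b])[[1,0]])) for a,b in((0,3),(1,2))],np.degrees(np.arctan2(*((m[0]-m[1])*[-1,1,1])[[0,1]])),np.degrees(np.arctan2(*((m[3]-m[2])*[-1,1,1])[[0,1]])))
t=un('w2',[[130,99.5],[230.5,101.75],[230.75,185.5],[137,182.5]],.017);print('tray',t,t.mean(0))
print('chg',un('w2',[[393.1,135.75],[320+138/4,136],[320+447/4,136],[393,65+126/4],[393,65+440/4]],.0105))
o=np.array([545,120])
p=un('w2',[o+np.array(q)/5 for q in((372,75),(384,465))],.022);q=un('w2',[o+np.array(q)/5 for q in((92,122),(118,492))],.0)
print('pb R',p,'L',q)
q=un('w2',[o+np.array(q)/5 for q in((150,250),(375,260),(254,95),(275,487))],.022);print(q)
E
```

```text
mat [[ 0.5549  0.2275  0.003 ]
 [ 0.5609 -0.1597  0.003 ]
 [ 0.4118 -0.1624  0.003 ]
 [ 0.4059  0.2252  0.003 ]] [0.4834 0.0326 0.003 ]
0.387175034209982 0.14909263108543633 0.3876995447238418 0.1490258625454477 
yaw [np.float64(0.8671650823116396), np.float64(1.0687362038195303)] 0.8791459675775866 0.8693987915318785
tray [[0.537  0.2278 0.017 ]
 [0.5335 0.104  0.017 ]
 [0.4292 0.1097 0.017 ]
 [0.4341 0.2308 0.017 ]] [0.4835 0.1681 0.017 ]
chg [[ 0.4906 -0.0998  0.0105]
 [ 0.4907 -0.0505  0.0105]
 [ 0.4899 -0.1492  0.0105]
 [ 0.5385 -0.0978  0.0105]
 [ 0.4404 -0.1017  0.0105]]
pb R [[ 0.49   -0.3811  0.022 ]
 [ 0.3898 -0.4017  0.022 ]] L [[ 0.4775 -0.3252  0.    ]
 [ 0.3778 -0.3463  0.    ]]
[[ 0.4466 -0.3319  0.022 ]
 [ 0.4436 -0.39    0.022 ]
 [ 0.4853 -0.3523  0.022 ]
 [ 0.3841 -0.374   0.022 ]]
```

{"name": "step_arm", "arguments": {"steps": [-1, -30, -20, 0, 0, 0.0175, 100, -1, -30, -20, 0, 0, 0.0175, 100, -1, -30, -20, 0, 0, 0.0175, 100, -1, -30, -20, 0, 0, 0.0175, 100, -1, -30, -20, 0, 0, 0.0175, 100, -1, -30, -20, 0, 0, 0.0175, 100, -1, -30, -20, 0, 0, 0.0175, 100, -1, -30, -20, 0, 0, 0.0175, 100]}}

```text
time: 2.13
tool_pos: [0.4348, -0.2415, 0.2338]
eef_rot: [-3.133, -0.228, 0.001]
wrist_force: [0.1, 1.1, 0.7]
width: 0.0911
```

{"name": "step_arm", "arguments": {"steps": [0, -30, -25, 0, 0, 0.0175, 100, 0, -30, -25, 0, 0, 0.0175, 100, 0, -30, -25, 0, 0, 0.0175, 100, 0, -33, -23, 0, 0, 0.0175, 100, 0, 0, -20, 0, 0, 0, 100, 0, 0, 0, 0, 0, 0, 100, 0, 0, 0, 0, 0, 0, 100]}}

```text
time: 2.72
tool_pos: [0.4343, -0.3621, 0.1164]
eef_rot: [-3.121, -0.332, 0.003]
wrist_force: [0.4, 0.4, 0.1]
width: 0.0916
```

```bash
python3 - <<'E'
from h import *
s=telemetry.read_state();print(s['time'],s['tool_pos'],s['eef_rot'],2*np.arctan2(s['eef_rot'][1],s['eef_rot'][0]))
save('wrist','w3')
print(pr('w3',[s['tool_pos'],[.4342,-.3633,.022],[.4342,-.3633,.0]]))
E
```

```text
2.7167 [ 0.43430051 -0.36210842  0.11640902] [-3.12089558 -0.3320597   0.00344953] -6.071185204261663
[[316.49034289 293.514256  ]
 [318.08315179 234.25525262]
 [317.92751351 225.59077034]]
```

View pics/w3.png

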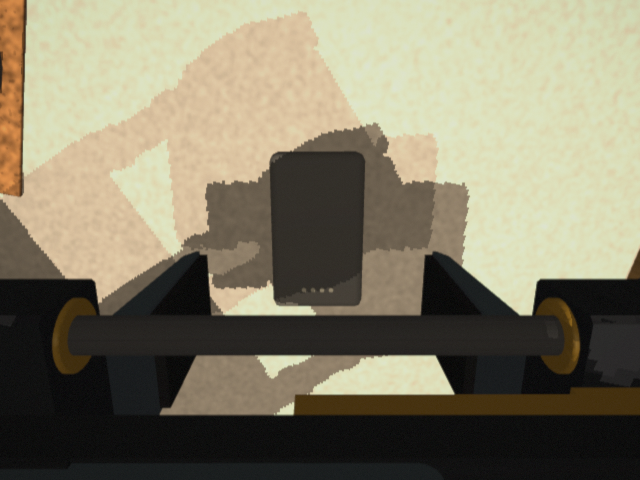

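```bash
python3 - <<'E'
from h import *
print(un('w3',[[318,152.5],[317.5,304],[270,225],[363.5,225]],.022))
E
```

```text
[[ 0.48481988 -0.35226139  0.022     ]
 [ 0.38659712 -0.37323153  0.022     ]
 [ 0.43372901 -0.3320261   0.022     ]
 [ 0.4462972  -0.3903049   0.022     ]]
```

{"name": "step_arm", "arguments": {"steps": [1, 0, -35, 0, 0, 0, 100, 0, 0, -35, 0, 0, 0, 100, 0, 0, -25, 0, 0, 0, 100, 0, 0, -16, 0, 0, 0, 100, 0, 0, 0, 0, 0, 0, 0, 0, 0, 0, 0, 0, 0, 0, 0, 0, 0, 0, 0, 0, 0, 0, 0, 0, 0, 0, 0, 0]}}

```text
time: 3.43
tool_pos: [0.437, -0.3636, 0.0088]
eef_rot: [3.122, 0.33, 0.003]
wrist_force: [-0.1, -0.2, 0.4]
width: 0.0676
```

{"name": "step_arm", "arguments": {"steps": [0, 0, 0, 0, 0, 0, 0, 0, 0, 0, 0, 0, 0, 0]}}

```text
time: 3.6
tool_pos: [0.4366, -0.3634, 0.0083]
eef_rot: [3.123, 0.329, 0.002]
wrist_force: [0.4, 2.2, 12.2]
width: 0.0595
```

{"name": "step_arm", "arguments": {"steps": [0, 0, 10, 0, 0, 0, 0, 0, 0, 30, 0, 0, 0, 0, 4, 28, 25, 0, 0, -0.0162, 0, 4, 33, 15, 0, 0, -0.0162, 0, 4, 33, 0, 0, 0, -0.0162, 0, 4, 33, 0, 0, 0, -0.0162, 0, 4, 33, 0, 0, 0, -0.0162, 0, 4, 33, 0, 0, 0, -0.0162, 0]}}

```text
time: 4.27
tool_pos: [0.46, -0.1686, 0.088]
eef_rot: [3.136, 0.175, 0.002]
wrist_force: [0.9, 0.2, -1.6]
width: 0.0598
```

{"name": "step_arm", "arguments": {"steps": [4, 33, 0, 0, 0, -0.0162, 0, 4, 33, 0, 0, 0, -0.0162, 0, 4, 33, 0, 0, 0, -0.0162, 0, 4, 33, 0, 0, 0, -0.0162, 0, 4, 33, 0, 0, 0, -0.0162, 0, 3, 33, 0, 0, 0, -0.0162, 0, 0, 5, 0, 0, 0, 0, 0, 0, 0, 0, 0, 0, 0, 0]}}

```text
time: 4.93
tool_pos: [0.4831, 0.0348, 0.0877]
eef_rot: [-3.141, -0.029, -0.001]
wrist_force: [-0.2, -0.6, -1.4]
width: 0.0599
```

```bash
python3 - <<'E'
from h import *
s=telemetry.read_state();print(s['time'],s['tool_pos'],s['eef_rot'],2*np.arctan2(s['eef_rot'][1],s['eef_rot'][0]),s['wrist_force'],s['width'])
save('wrist','w4')
E
```

```text
4.9333 [0.4830911 0.0347994 0.0877043] [-3.14139047e+00 -2.94767786e-02 -1.32283703e-03] -6.264419150071296 [-0.1524241  -0.60228685 -1.44380169] 0.05993829796264203
```

View pics/w4.png

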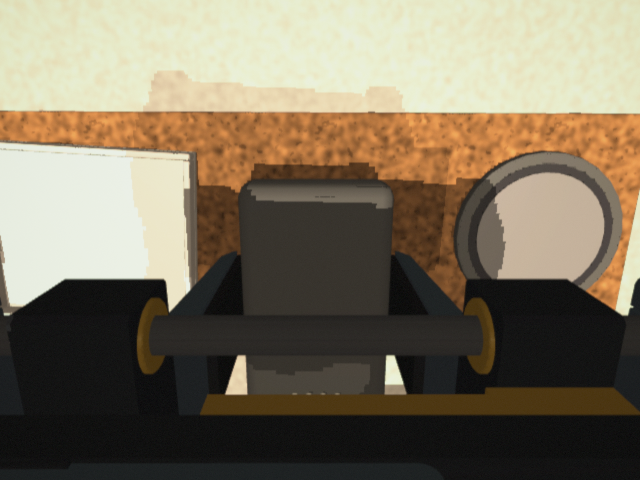

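```bash
python3 - <<'E'
from h import *
crop('w4',0,90,640,240,1.25,'c4')
print(un('w4',[[60,111],[600,113.5]],.003))
print('chg edges',un('w4',[[455,235],[622,215],[549,151.5]],.011))
print('tray in',un('w4',[[196,155],[196.5,300]],.017),un('w4',[[200,155],[200,300]],.003))
s=telemetry.read_state()
print('pb',un('w4',[[250,180],[385,182],[240,230],[393,230]],.0877-.005+.022))
E
```

```text
[[ 0.55625516  0.18303274  0.003     ]
 [ 0.56074953 -0.12695596  0.003     ]]
chg edges [[ 0.48894704 -0.04818544  0.011     ]
 [ 0.50303915 -0.14587433  0.011     ]
 [ 0.53924519 -0.09667968  0.011     ]]
tray in [[0.5340691  0.10269637 0.017     ]
 [0.44671964 0.10700526 0.017     ]] [[0.53279553 0.10415904 0.003     ]
 [0.44035461 0.10881884 0.003     ]]
pb [[0.53380999 0.05993359 0.1047    ]
 [0.53399026 0.01148728 0.1047    ]
 [0.51517331 0.06400689 0.1047    ]
 [0.51621033 0.00744341 0.1047    ]]
```

View pics/c4.png

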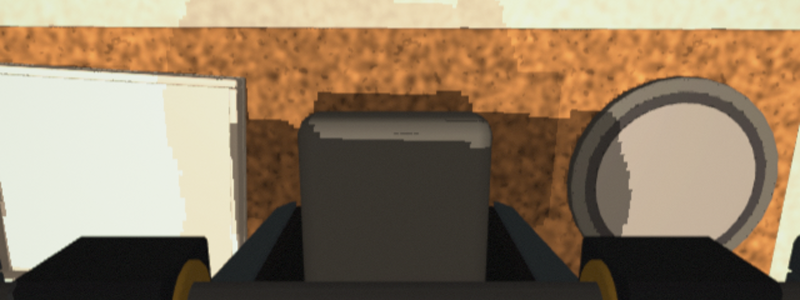

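{"name": "step_arm", "arguments": {"steps": [1, -2, -30, 0, 0, -0.004, 0, 0, 0, -30, 0, 0, 0, 0, 0, 0, -13, 0, 0, 0, 0, 0, 0, 0, 0, 0, 0, 0, 0, 0, 0, 0, 0, 0, 0]}}

```text
time: 5.4
tool_pos: [0.4838, 0.0299, 0.014]
eef_rot: [3.142, 0.016, -0.002]
wrist_force: [0.2, -0.1, -2.1]
width: 0.0598
```

{"name": "step_arm", "arguments": {"steps": [0, 2.5, -1.5, 0, 0, 0.003, 0, 0, 0, -1, 0, 0, 0, 0, 0, 0, 0, 0, 0, 0, 0]}}

```text
time: 5.65
tool_pos: [0.4844, 0.0334, 0.0121]
eef_rot: [3.141, 0.023, 0.002]
wrist_force: [-0.1, -0.4, -1.3]
width: 0.0602
```

{"name": "step_arm", "arguments": {"steps": [0, 0, -0.7, 0, 0, 0, 0, 0, 0, 0, 0, 0, 0, 90, 0, 0, 0, 0, 0, 0, 90, 0, 0, 0, 0, 0, 0, 90, 0, 0, 0, 0, 0, 0, 90, 0, 0, 30, 0, 0, 0, 90, 0, 0, 40, 0, 0, 0, 90, 0, 0, 40, 0, 0, 0, 100]}}

```text
time: 6.32
tool_pos: [0.483, 0.0336, 0.1215]
eef_rot: [-3.141, -0.023, 0.004]
wrist_force: [1.6, 0.4, 0.0]
width: 0.0862
```

```bash
python3 - <<'E'
from h import *
s=telemetry.read_state();print(s['time'],s['tool_pos'],2*np.arctan2(s['eef_rot'][1],s['eef_rot'][0]),s['wrist_force'],s['width'])
save('wrist','w5')
E
```

```text
6.3167 [0.48298743 0.03355963 0.12152911] -6.268602159045191 [1.63787954 0.40505073 0.02916431] 0.08615894274364731
```

View pics/w5.png

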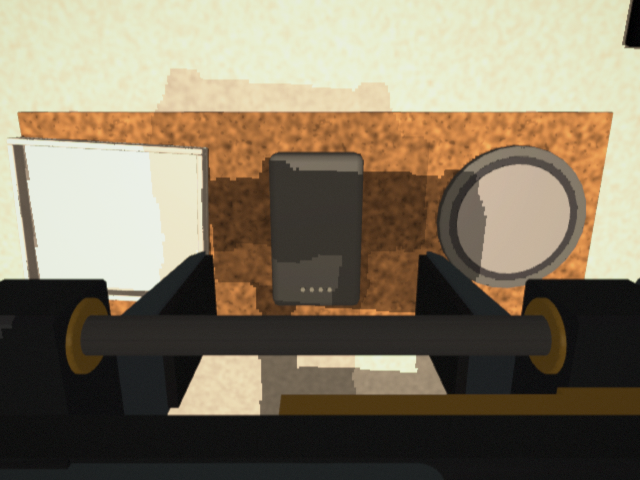

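```bash
python3 - <<'E'
from h import *
m=un('w5',[[19,112],[612,112]],.003);print(m,m.mean(0))
p=un('w5',[[315,152.5],[318,305],[269,165],[363,165],[271.5,270],[361,270]],.025);print(p)
c=un('w5',[[437.5,215],[586,215],[517,145.5],[513,288]],.0105);print(c)
E
```

```text
[[ 0.55536708  0.22740678  0.003     ]
 [ 0.56105807 -0.1577935   0.003     ]] [0.55821258 0.03480664 0.003     ]
[[0.5341173  0.03508023 0.025     ]
 [0.43218121 0.03157799 0.025     ]
 [0.52605563 0.06344766 0.025     ]
 [0.52690074 0.00523984 0.025     ]
 [0.45693401 0.06273316 0.025     ]
 [0.45776039 0.00354265 0.025     ]]
[[ 0.49244985 -0.04809636  0.0105    ]
 [ 0.49387901 -0.14830038  0.0105    ]
 [ 0.53923035 -0.09537912  0.0105    ]
 [ 0.4403246  -0.10617817  0.0105    ]]
```

{"name": "step_arm", "arguments": {"steps": [23, -28, 4, 0, 0, 0, 100, 23, -28, 4, 0, 0, 0, 100, 23, -28, 4, 0, 0, 0, 100, 23, -28, 0, 0, 0, 0, 100, 23, -28, 0, 0, 0, 0, 100, 23, -28, 0, 0, 0, 0, 100, 23, -28, 0, 0, 0, 0, 100, 23, -28, 0, 0, 0, 0, 100]}}

```text
time: 7.03
tool_pos: [0.6687, -0.192, 0.1326]
eef_rot: [-3.141, -0.023, 0.0]
wrist_force: [0.1, -0.3, 0.6]
width: 0.0912
```

{"name": "step_arm", "arguments": {"steps": [0, 0, 0, 0, 0, 0, 100, 0, 0, 0, 0, 0, 0, 100]}}

```text
time: 7.2
tool_pos: [0.6685, -0.192, 0.132]
eef_rot: [3.142, 0.02, -0.0]
wrist_force: [-0.5, 0.6, 0.0]
width: 0.0911
```

```bash
python3 - <<'E'
from h import *
s=telemetry.read_state();print(s['time'],s['tool_pos'],2*np.arctan2(s['eef_rot'][1],s['eef_rot'][0]),s['wrist_force'],s['width'])
save('wrist','w6')
E
```

```text
7.2 [ 0.66849348 -0.19197141  0.13198612] 0.01288931738966587 [-0.49660501  0.56176333  0.02429567] 0.09107234482855679
```

View pics/w6.png

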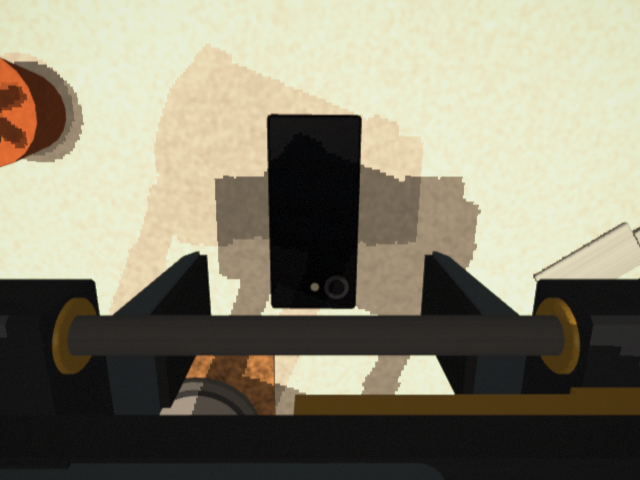

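```bash
python3 - <<'E'
from h import *
p=un('w6',[[267,115],[361.5,115],[357.5,307.5],[272,307.5]],.009);print(p,p.mean(0))
print(np.arctan2(*(p[0]-p[3])[[1,0]]),np.arctan2(*(p[1]-p[2])[[1,0]]),np.linalg.norm(p[0]-p[3]),np.linalg.norm(p[0]-p[1]))
E
```

```text
[[ 0.74171369 -0.15856822  0.009     ]
 [ 0.74253046 -0.22105402  0.009     ]
 [ 0.60396505 -0.22372797  0.009     ]
 [ 0.60320369 -0.16004635  0.009     ]] [ 0.67285322 -0.19084914  0.009     ]
0.010671191553816553 0.019294991075528335 0.13851787878416646 0.06249113193888078
```

{"name": "step_arm", "arguments": {"steps": [4, 1, -38, 0, 0, 0, 100, 0, 0, -38, 0, 0, 0, 100, 0, 0, -35, 0, 0, 0, 100, 0, 0, -14, 0, 0, 0, 100, 0, 0, -2, 0, 0, 0, 100, 0, 0, 0, 0, 0, 0, 100, 0, 0, 0, 0, 0, 0, 100]}}

```text
time: 7.83
tool_pos: [0.6731, -0.1896, 0.0079]
eef_rot: [3.141, 0.023, 0.004]
wrist_force: [0.5, 1.3, 1.3]
width: 0.0912
```

{"name": "step_arm", "arguments": {"steps": [0, -1, -4, 0, 0, 0, 100, 0, 0, 0, 0, 0, 0, 100, 0, 0, 0, 0, 0, 0, 100]}}

```text
time: 8.08
tool_pos: [0.6724, -0.1908, 0.0028]
eef_rot: [3.141, 0.023, 0.002]
wrist_force: [-0.6, -0.7, 0.2]
width: 0.0913
```

Good; close, then lift a bit.

{"name": "step_arm", "arguments": {"steps": [0, 0, 0, 0, 0, 0, 0, 0, 0, 0, 0, 0, 0, 0, 0, 0, 0, 0, 0, 0, 0, 0, 0, 0, 0, 0, 0, 0, 0, 0, 0, 0, 0, 0, 0, 0, 0, 0, 0, 0, 0, 0, 0, 0, 10, 0, 0, 0, 0]}}

```text
time: 8.67
tool_pos: [0.6708, -0.1901, 0.0102]
eef_rot: [-3.14, -0.023, 0.005]
wrist_force: [-0.9, 0.5, -2.5]
width: 0.0638
```

{"name": "step_arm", "arguments": {"steps": [0, 0, 30, 0, 0, 0, 0, -26, 13, 30, 0, 0, 0, 0, -26, 13, 10, 0, 0, 0, 0, -26, 13, 0, 0, 0, 0, 0, -26, 13, 0, 0, 0, 0, 0, -26, 13, 0, 0, 0, 0, 0, -26, 13, 0, 0, 0, 0, 0, -26, 13, 0, 0, 0, 0, 0]}}

```text
time: 9.33
tool_pos: [0.4888, -0.099, 0.0823]
eef_rot: [3.141, 0.023, 0.001]
wrist_force: [-0.1, -0.7, -1.3]
width: 0.0637
```

{"name": "step_arm", "arguments": {"steps": [0, 0, 0, 0, 0, 0, 0, 0, 0, 0, 0, 0, 0, 0]}}

```text
time: 9.5
tool_pos: [0.4891, -0.099, 0.0824]
eef_rot: [-3.141, -0.024, 0.0]
wrist_force: [1.1, -0.5, -2.2]
width: 0.0637
```

```bash
python3 - <<'E'
from h import *
s=telemetry.read_state();print(s['time'],s['tool_pos'],2*np.arctan2(s['eef_rot'][1],s['eef_rot'][0]),s['wrist_force'],s['width'])
save('wrist','w7')
for z in (.06,.08): print(un('w7',[[100,100],[500,100]],z))
E
```

```text
9.5 [ 0.48913923 -0.0989928   0.08235434] -6.268156145433519 [ 1.10993038 -0.49804797 -2.21974124] 0.06365058620853226
[[ 0.56763135 -0.00460658  0.06      ]
 [ 0.57025973 -0.17657697  0.06      ]]
[[ 0.56714196 -0.01421874  0.08      ]
 [ 0.56949646 -0.16826913  0.08      ]]
```

View pics/w7.png

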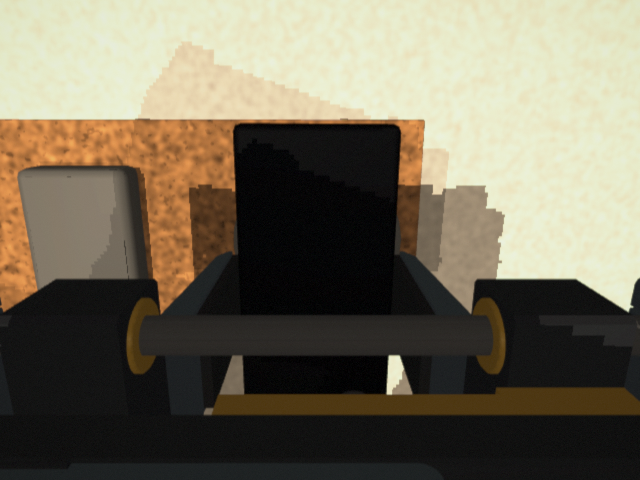

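```bash
python3 - <<'E'
from h import *
p=un('w7',[[236,125],[399,126],[236,240],[399,240]],.0886);print(p)
print(un('w7',[[424,121],[10,121]],.003))
E
```

```text
[[ 0.55879667 -0.06775195  0.0886    ]
 [ 0.55935334 -0.12829673  0.0886    ]
 [ 0.51427981 -0.06629334  0.0886    ]
 [ 0.51522428 -0.13119486  0.0886    ]]
[[ 0.560435   -0.15872473  0.003     ]
 [ 0.55689019  0.0747655   0.003     ]]
```

{"name": "step_arm", "arguments": {"steps": [0.5, 0.5, -28, 0, 0, 0, 0, 0, 0, -25, 0, 0, 0, 0, 0, 0, -10, 0, 0, 0, 0, 0, 0, -3, 0, 0, 0, 0, 0, 0, 0, 0, 0, 0, 0, 0, 0, 0, 0, 0, 0, 0]}}

```text
time: 10.05
tool_pos: [0.4914, -0.0993, 0.0163]
eef_rot: [3.141, 0.023, 0.001]
wrist_force: [0.7, 0.1, -2.6]
width: 0.0637
```

{"name": "step_arm", "arguments": {"steps": [-1, 0.5, -1, 0, 0, 0, 0, 0, 0, -0.8, 0, 0, 0, 0, 0, 0, -0.4, 0, 0, 0, 0, 0, 0, 0, 0, 0, 0, 0]}}

```text
time: 10.38
tool_pos: [0.4898, -0.0986, 0.0138]
eef_rot: [3.141, 0.023, 0.001]
wrist_force: [0.1, -0.5, -1.6]
width: 0.0637
```

{"name": "step_arm", "arguments": {"steps": [0, 0, -0.5, 0, 0, 0, 0, 0, 0, 0, 0, 0, 0, 0]}}

```text
time: 10.55
tool_pos: [0.4896, -0.0986, 0.013]
eef_rot: [3.141, 0.023, 0.0]
wrist_force: [-0.6, 0.6, -2.1]
width: 0.0633
```

{"name": "step_arm", "arguments": {"steps": [0, 0, -0.5, 0, 0, 0, 0, 0, 0, 0, 0, 0, 0, 0]}}

```text
time: 10.72
tool_pos: [0.4897, -0.0986, 0.0127]
eef_rot: [3.141, 0.023, 0.0]
wrist_force: [-1.3, -0.5, 5.1]
width: 0.0638
```

{"name": "step_arm", "arguments": {"steps": [0, 0, 0, 0, 0, 0, 85, 0, 0, 0, 0, 0, 0, 85, 0, 0, 0, 0, 0, 0, 85, 0, 0, 0, 0, 0, 0, 85, 0, 0, 30, 0, 0, 0, 85, 0, 0, 40, 0, 0, 0, 85, 0, 0, 40, 0, 0, 0, 100, 0, 0, 0, 0, 0, 0, 100]}}

```text
time: 11.38
tool_pos: [0.4925, -0.0994, 0.1285]
eef_rot: [3.139, 0.023, 0.013]
wrist_force: [2.0, 0.6, 1.0]
width: 0.0881
```

```bash
python3 - <<'E'
from h import *
s=telemetry.read_state();print(s['time'],s['tool_pos'],2*np.arctan2(s['eef_rot'][1],s['eef_rot'][0]),s['wrist_force'],s['width'])
save('wrist','w8')
for n in('scene','side'): save(n,n+'8')
crop('side8',180,180,260,200,3,'c8')
p=pr('w8',[[.4897,-.0983,.020]]);print(p)
E
```

```text
11.3833 [ 0.49254226 -0.09943446  0.12850407] 0.014783655785782316 [2.01191927 0.60267521 1.02127839] 0.08810056411776902
[[313.91767559 233.58716358]]
```

View pics/w8.png

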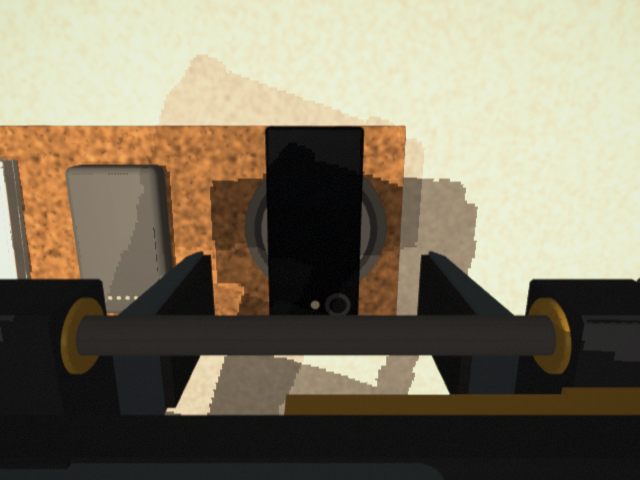

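View pics/c8.png

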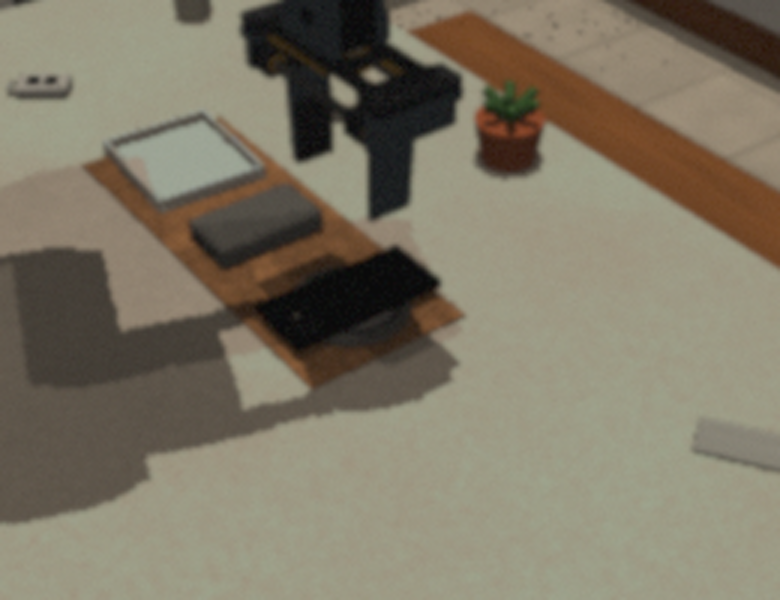

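```bash
python3 - <<'E'
from h import *
print(un('w8',[[266,127.5],[364,127.5],[268.5,300],[359.5,300]],.020))
print(un('w8',[[246,225],[385,225]],.0105))
# rough case
for t in('scene1','side1'):
    print(t)
rect('scene1',.024,.55,.8,.0,.3,'k1',2.5);rect('side1',.024,.55,.8,.0,.3,'k2',2.5)
E
```

```text
[[ 0.55894538 -0.0669462   0.02      ]
 [ 0.55986862 -0.12911045  0.02      ]
 [ 0.4409156  -0.06705108  0.02      ]
 [ 0.44172597 -0.13105792  0.02      ]]
[[ 0.49266921 -0.05113643  0.0105    ]
 [ 0.49398878 -0.14767222  0.0105    ]]
scene1
side1
```

View pics/k1.png

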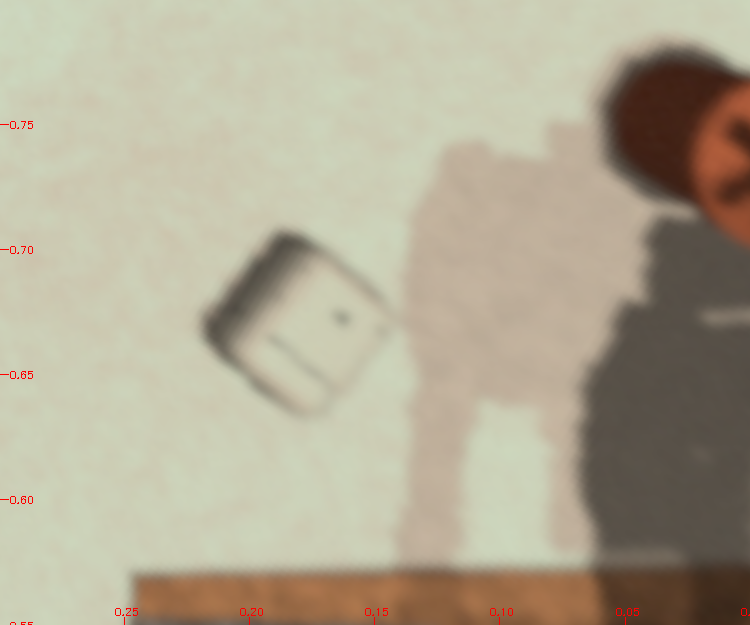

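View pics/k2.png

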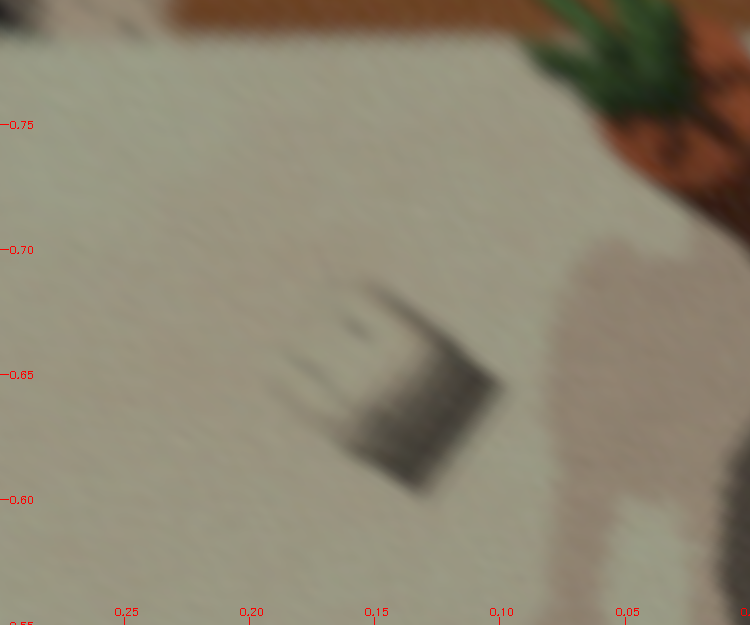

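{"name": "step_arm", "arguments": {"steps": [10, 28, 15, 0, 0, 0, 100, 12, 29, 15, 0, 0, 0, 100, 14, 29, 10, 0, 0, 0, 100, 18, 29, 0, 0, 0, 0, 100, 20, 29, 0, 0, 0, 0, 100, 20, 29, 0, 0, 0, 0, 100, 22, 29, 0, 0, 0, 0, 100, 22, 29, 0, 0, 0, 0, 100]}}

```text
time: 12.2
tool_pos: [0.6274, 0.1341, 0.1605]
eef_rot: [3.141, 0.023, -0.005]
wrist_force: [0.7, 0.0, 0.0]
width: 0.0912
```

{"name": "step_arm", "arguments": {"steps": [22, 26, -10, 0, 0, 0, 100, 0, 0, 0, 0, 0, 0, 100, 0, 0, 0, 0, 0, 0, 100]}}

```text
time: 12.45
tool_pos: [0.6489, 0.1596, 0.1495]
eef_rot: [3.141, 0.026, -0.006]
wrist_force: [-1.3, -0.5, -0.6]
width: 0.0909
```

```bash
python3 - <<'E'
from h import *
s=telemetry.read_state();print(s['time'],s['tool_pos'],2*np.arctan2(s['eef_rot'][1],s['eef_rot'][0]),s['joint_positions'])
save('wrist','w9')
E
```

```text
12.45 [0.6489308  0.15960228 0.14946209] 0.016499304249153354 [1.51838488e-01 6.17013661e-01 1.29964981e+00 3.46393589e-05
 1.22881753e+00 1.70612383e+00]
```

View pics/w9.png

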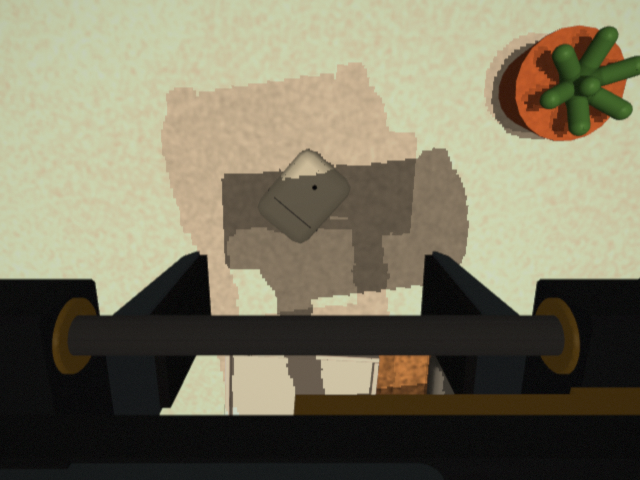

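```bash
python3 - <<'E'
from h import *
crop('w9',245,135,120,120,5,'c9')
E
```

```text
(no output)
```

View pics/c9.png

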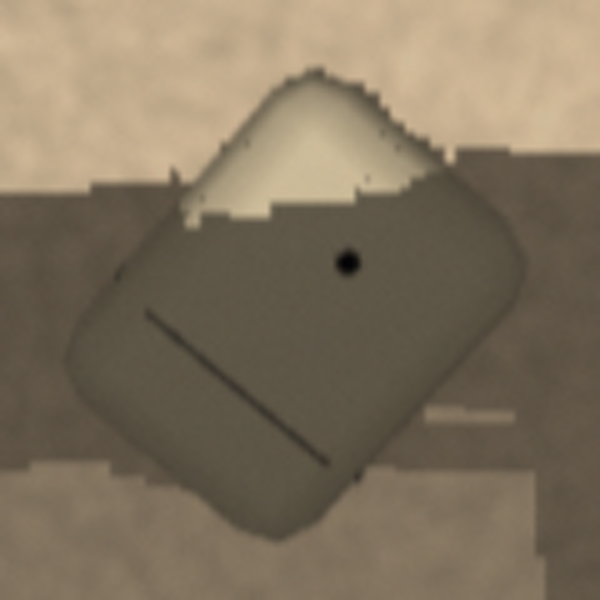

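```bash
python3 - <<'E'
from h import *
o=np.array([245,135]);c=np.array([303.5,308.6])
n=np.array([.648,-.762]);s=np.array([.762,.648])
P=un('w9',[o+c/5,o+(c+n*207)/5,o+(c-n*207)/5,o+(c+s*162)/5,o+(c-s*162)/5,o+np.array([147,312])/5,o+np.array([328,466])/5],.015)
print(P)
d=P[1]-P[2];print(np.linalg.norm(d),np.degrees(np.arctan2(d[1],d[0])))
d=P[3]-P[4];print(np.linalg.norm(d),np.degrees(np.arctan2(d[1],d[0])))
d=P[6]-P[5];print(np.degrees(np.arctan2(d[1],d[0])))
E
```

```text
[[0.66497993 0.16722701 0.015     ]
 [0.68795294 0.1484874  0.015     ]
 [0.64109718 0.18670873 0.015     ]
 [0.64968718 0.149015   0.015     ]
 [0.67987396 0.18496418 0.015     ]
 [0.66411733 0.18980245 0.015     ]
 [0.64151958 0.16337136 0.015     ]]
0.06046761851311563 -39.20492212491677
0.04694236290053553 -130.02041342750604
-130.5293987820409
```

{"name": "step_arm", "arguments": {"steps": [3, 1.5, -8, 0, 0, -0.119, 100, 3, 1.5, -8, 0, 0, -0.119, 100, 3, 1.5, -8, 0, 0, -0.119, 100, 3, 1, -8, 0, 0, -0.119, 100, 2, 1, -8, 0, 0, -0.119, 100, 2, 1, -8, 0, 0, -0.12, 100, 0, 0, 0, 0, 0, 0, 100, 0, 0, 0, 0, 0, 0, 100]}}

```text
time: 13.17
tool_pos: [0.6647, 0.1649, 0.104]
eef_rot: [2.952, -1.073, -0.002]
wrist_force: [0.3, 0.4, -0.1]
width: 0.091
```

```bash
python3 - <<'E'
from h import *
s=telemetry.read_state();print(s['time'],s['tool_pos'],np.degrees(2*np.arctan2(s['eef_rot'][1],s['eef_rot'][0])))
save('wrist','w10')
crop('w10',220,130,200,180,4,'c10')
E
```

```text
13.1667 [0.66471645 0.16488624 0.10398825] -39.96465596249302
```

View pics/c10.png

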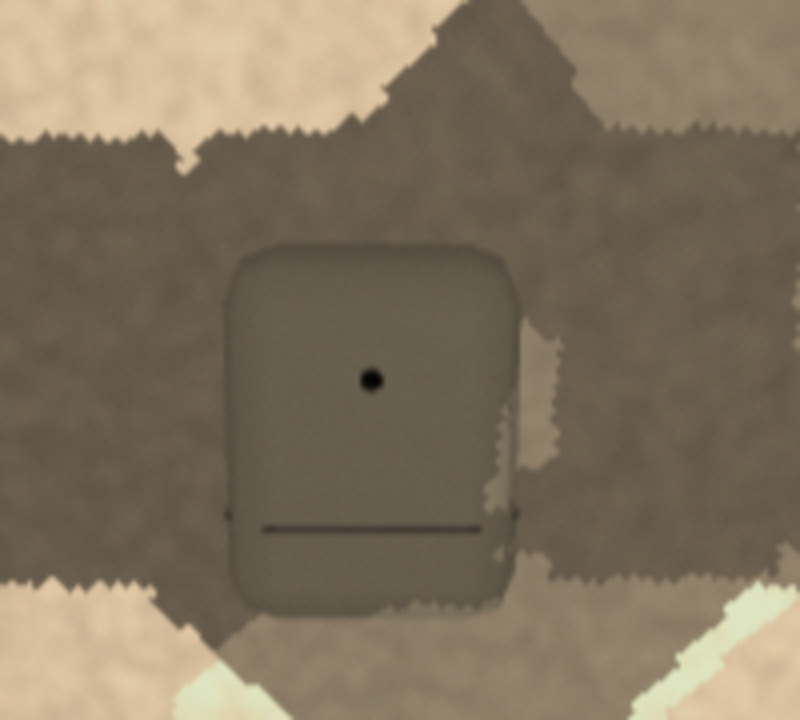

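```bash
python3 - <<'E'
from h import *
P=un('w10',[[220+372/4,130+243/4],[220+372/4,130+616/4],[220+225/4,130+420/4],[220+520/4,130+420/4]],.015);print(P,P[:2].mean(0),P[2:].mean(0))
E
```

```text
[[0.68800343 0.14866929 0.015     ]
 [0.64123897 0.18796778 0.015     ]
 [0.6813267  0.18442582 0.015     ]
 [0.65155069 0.14893699 0.015     ]] [0.6646212  0.16831853 0.015     ] [0.66643869 0.16668141 0.015     ]
```

{"name": "step_arm", "arguments": {"steps": [0, 3, -38, 0, 0, 0, 100, 0, 0, -35, 0, 0, 0, 100, 0, 0, -20, 0, 0, 0, 100, 0, 0, -6, 0, 0, 0, 100, 0, 0, 0, 0, 0, 0, 100, 0, 0, 0, 0, 0, 0, 100]}}

```text
time: 13.72
tool_pos: [0.6663, 0.1689, 0.0068]
eef_rot: [-2.951, 1.075, -0.002]
wrist_force: [-0.0, 0.3, -0.4]
width: 0.0913
```

{"name": "step_arm", "arguments": {"steps": [-1, -1, -2, 0, 0, 0, 0, 0, 0, 0, 0, 0, 0, 0, 0, 0, 0, 0, 0, 0, 0, 0, 0, 0, 0, 0, 0, 0, 0, 0, 0, 0, 0, 0, 0, 0, 0, 0, 0, 0, 0, 0, 0, 0, 0, 0, 0, 0, 0, 0, 0, 0, 0, 0, 0, 0]}}

```text
time: 14.38
tool_pos: [0.6646, 0.168, 0.0035]
eef_rot: [-2.951, 1.078, -0.0]
wrist_force: [0.5, 0.6, 1.8]
width: 0.0455
```

{"name": "step_arm", "arguments": {"steps": [0, 0, 15, 0, 0, 0, 0, 0, 0, 35, 0, 0, 0, 0, 0, 0, 35, 0, 0, 0, 0, 0, 0, 0, 0, 0, 0, 0]}}

```text
time: 14.72
tool_pos: [0.668, 0.1686, 0.095]
eef_rot: [-2.947, 1.076, -0.012]
wrist_force: [2.1, 0.7, 0.3]
width: 0.0458
```

{"name": "step_arm", "arguments": {"steps": [-22, -17, 0, 0, 0, 0.089, 0, -22, -17, 0, 0, 0, 0.089, 0, -22, -17, 0, 0, 0, 0.089, 0, -23, -17, 0, 0, 0, 0.089, 0, -23, -17, 0, 0, 0, 0.089, 0, -23, -17, 0, 0, 0, 0.089, 0, -23, -17, 0, 0, 0, 0.089, 0, -23, -16, 0, 0, 0, 0.09, 0]}}

```text
time: 15.38
tool_pos: [0.4824, 0.0323, 0.0885]
eef_rot: [3.141, 0.027, 0.001]
wrist_force: [0.5, -0.7, -0.2]
width: 0.0458
```

{"name": "step_arm", "arguments": {"steps": [0, 0, 0, 0, 0, 0, 0, 0, 0, 0, 0, 0, 0, 0, 0, 0, 0, 0, 0, 0, 0]}}

```text
time: 15.63
tool_pos: [0.4844, 0.033, 0.0886]
eef_rot: [-3.142, -0.017, -0.002]
wrist_force: [-0.5, 0.3, -0.5]
width: 0.0458
```

```bash
python3 - <<'E'
from h import *
s=telemetry.read_state();print(s['time'],s['tool_pos'],2*np.arctan2(s['eef_rot'][1],s['eef_rot'][0]))
save('wrist','w11')
E
```

```text
15.6333 [0.48440663 0.0329984  0.08864795] -6.272085393572389
```

View pics/w11.png

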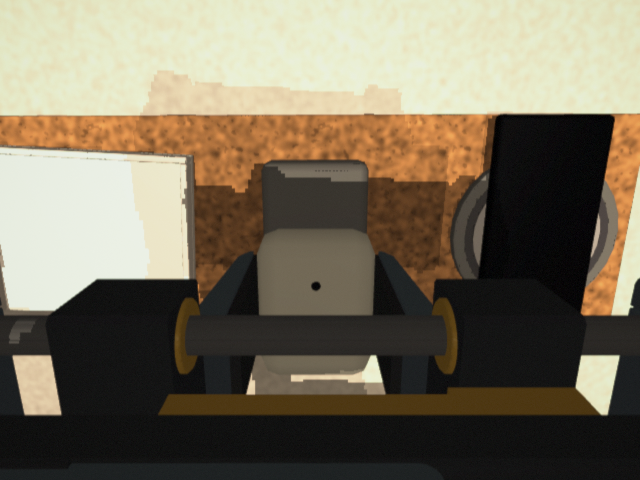

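```bash
python3 - <<'E'
from h import *
print(un('w11',[[316,229],[316,374],[257.5,290],[374.5,290]],.100))
print(un('w11',[[315,160.5]],.025),un('w11',[[262,200],[368,200]],.025))
E
```

```text
[[0.51587969 0.03384803 0.1       ]
 [0.45269727 0.03311766 0.1       ]
 [0.4905015  0.05684907 0.1       ]
 [0.49098118 0.01024982 0.1       ]]
[[0.53433349 0.03435016 0.025     ]] [[0.51226922 0.06350233 0.025     ]
 [0.51290599 0.0047041  0.025     ]]
```

{"name": "step_arm", "arguments": {"steps": [-1, 0.5, -25, 0, 0, 0, 0, 0, 0, -20, 0, 0, 0, 0, 0, 0, -10, 0, 0, 0, 0, 0, 0, -2, 0, 0, 0, 0, 0, 0, 0, 0, 0, 0, 0, 0, 0, 0, 0, 0, 0, 0]}}

```text
time: 16.18
tool_pos: [0.4832, 0.0337, 0.0318]
eef_rot: [3.142, 0.02, 0.001]
wrist_force: [-1.0, -0.2, -0.4]
width: 0.0458
```

{"name": "step_arm", "arguments": {"steps": [0, 0, -1.5, 0, 0, 0, 0, 0, 0, -1, 0, 0, 0, 0, 0, 0, -0.5, 0, 0, 0, 0, 0, 0, 0, 0, 0, 0, 0]}}

```text
time: 16.52
tool_pos: [0.4828, 0.0335, 0.0287]
eef_rot: [3.142, 0.02, 0.001]
wrist_force: [0.7, 0.3, -0.7]
width: 0.0459
```

{"name": "step_arm", "arguments": {"steps": [0, 0, -0.5, 0, 0, 0, 0, 0, 0, 0, 0, 0, 0, 0]}}

```text
time: 16.68
tool_pos: [0.4827, 0.0335, 0.0285]
eef_rot: [3.142, 0.02, 0.001]
wrist_force: [-1.8, 0.4, 10.6]
width: 0.0461
```

{"name": "step_arm", "arguments": {"steps": [0, 0, -0.4, 0, 0, 0, 0, 0, 0, 0, 0, 0, 0, 0]}}

```text
time: 16.85
tool_pos: [0.4828, 0.0334, 0.0284]
eef_rot: [3.141, 0.02, 0.001]
wrist_force: [-3.8, -0.4, 22.2]
width: 0.0458
```

{"name": "step_arm", "arguments": {"steps": [0, 0, 0.6, 0, 0, 0, 0, 0, 0, 0, 0, 0, 0, 0, 0, 0, 0, 0, 0, 0, 80, 0, 0, 0, 0, 0, 0, 80, 0, 0, 0, 0, 0, 0, 80, 0, 0, 0, 0, 0, 0, 80, 0, 0, 30, 0, 0, 0, 80, 0, 0, 40, 0, 0, 0, 80]}}

```text
time: 17.52
tool_pos: [0.4806, 0.0335, 0.0967]
eef_rot: [-3.141, -0.02, 0.009]
wrist_force: [-0.2, -0.7, 0.1]
width: 0.0729
```

{"name": "step_arm", "arguments": {"steps": [0, 0, 40, 0, 0, 0, 100, 0, 0, 40, 0, 0, 0, 100, 0, 0, 0, 0, 0, 0, 100, 0, 0, 0, 0, 0, 0, 100]}}

```text
time: 17.85
tool_pos: [0.4838, 0.0334, 0.1802]
eef_rot: [3.141, 0.02, 0.007]
wrist_force: [0.0, -0.2, -1.1]
width: 0.0908
```

```bash
python3 - <<'E'
from h import *
s=telemetry.read_state();print(s['time'],s['tool_pos'],2*np.arctan2(s['eef_rot'][1],s['eef_rot'][0]))
save('wrist','w12')
E
```

```text
17.85 [0.4838026  0.03340497 0.1801742 ] 0.01260224567848041
```

View pics/w12.png

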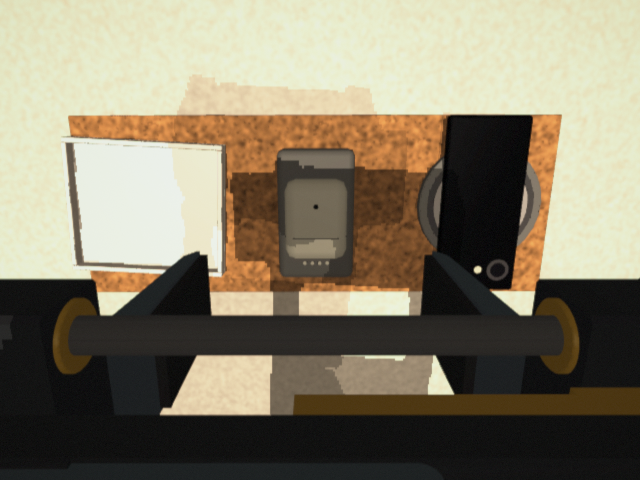

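```bash
python3 - <<'E'
from h import *
crop('w12',55,125,190,165,4,'c12')
crop('w12',265,135,110,150,4,'c12b')
crop('w2',0,145,60,70,8,'cf')
E
```

```text
(no output)
```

View pics/c12.png

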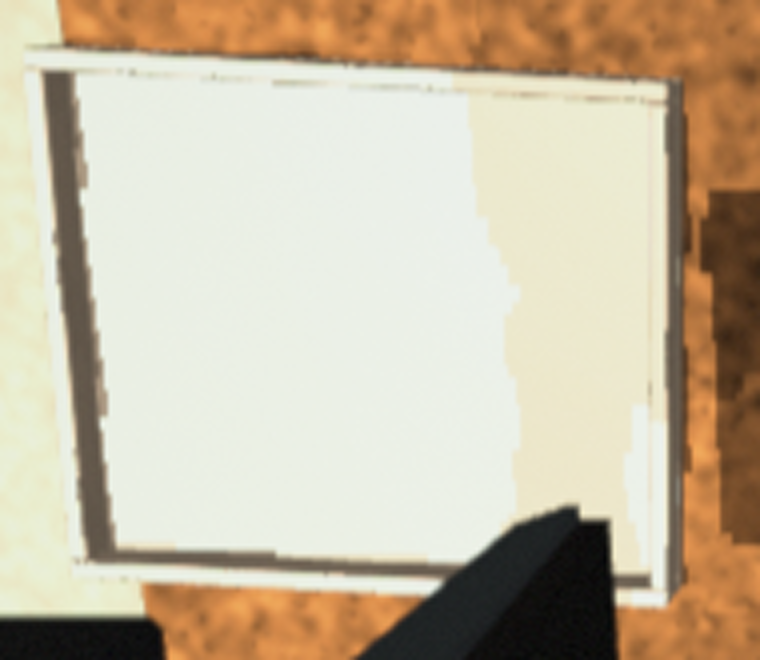

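View pics/c12b.png

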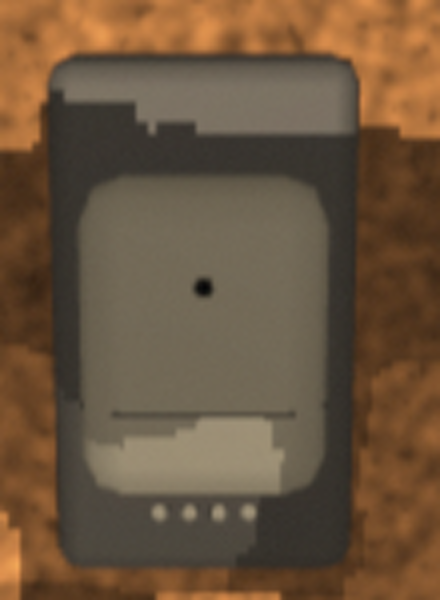

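View pics/cf.png

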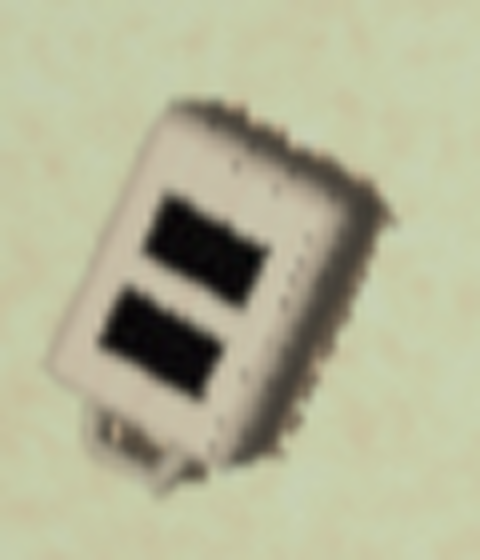

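```bash
python3 - <<'E'
from h import *
o=np.array([55,125])
t=un('w12',[o+np.array(q)/4 for q in((28,47),(672,78),(670,603),(72,572))],.017);print('tray',t,t.mean(0))
o=np.array([265,135])
f=lambda L,z:un('w12',[o+np.array(q)/4 for q in L],z)
c=f([(205,176),(205,494),(79,330),(329,330)],.040);print('case',c[:2].mean(0),c[2:].mean(0),c[0]-c[1])
p=f([(204,55),(207,566),(51,330),(357,330)],.023);print('pb',p[:2].mean(0),p[2:].mean(0),p[0]-p[1])
o=np.array([0,145])
b=un('w2',[o+np.array(q)/8 for q in((165,108),(352,195),(235,457),(48,362))],.013);print('fob',b,b.mean(0))
print([np.degrees(np.arctan2(*(b[i]-b[j])[[1,0]])) for i,j in((3,0),(2,1))],np.linalg.norm(b[3]-b[0]),np.linalg.norm(b[1]-b[0]))
E
```

```text
tray [[0.53971049 0.22734143 0.017     ]
 [0.53545423 0.10510902 0.017     ]
 [0.42847242 0.11001737 0.017     ]
 [0.43382359 0.23281746 0.017     ]] [0.48436518 0.16882132 0.017     ]
case [0.48264806 0.03313006 0.04      ] [0.48433905 0.03333392 0.04      ] [0.06089319 0.00080416 0.        ]
pb [0.4823035  0.03294348 0.023     ] [0.48036823 0.03321641 0.023     ] [0.1025357  0.00194997 0.        ]
fob [[0.46559792 0.37836326 0.013     ]
 [0.45145241 0.35072964 0.013     ]
 [0.40856415 0.37723793 0.013     ]
 [0.42459417 0.40498203 0.013     ]] [0.43755216 0.37782821 0.013     ]
[np.float64(147.00920996051173), np.float64(148.28070294369877)] 0.04888626193411747 0.031043714336951998
```

```bash
python3 - <<'E'
from h import *
print(un('scene1',[[420,393]],.0),un('side1',[[243,186]],0), un('scene1',[[427,352]],.12),un('side1',[[242,154]],.12))
E
```

```text
[[0.64340473 0.45571314 0.        ]] [[0.63247967 0.43681394 0.        ]] [[0.64456019 0.44792566 0.12      ]] [[0.63294461 0.42452648 0.12      ]]
```

{"name": "step_arm", "arguments": {"steps": [-4, 29, 0, 0, 0, -0.048, 100, -4, 29, 0, 0, 0, -0.048, 100, -4, 29, 0, 0, 0, -0.048, 100, -4, 29, 0, 0, 0, -0.048, 100, -4, 29, 0, 0, 0, -0.048, 100, -4, 29, 0, 0, 0, -0.048, 100]}}

```text
time: 18.4
tool_pos: [0.4572, 0.2085, 0.1765]
eef_rot: [3.11, -0.435, -0.004]
wrist_force: [0.9, 0.5, 0.2]
width: 0.0914
```

{"name": "step_arm", "arguments": {"steps": [-4, 29, -10, 0, 0, -0.048, 100, -4, 29, -10, 0, 0, -0.048, 100, -4, 29, -10, 0, 0, -0.048, 100, -4, 29, -10, 0, 0, -0.048, 100, -3, 29, -10, 0, 0, -0.048, 100, -2, 25, -10, 0, 0, -0.05, 100, 0, 0, 0, 0, 0, 0, 100, 0, 0, 0, 0, 0, 0, 100]}}

```text
time: 19.07
tool_pos: [0.4361, 0.3776, 0.1158]
eef_rot: [3.015, -0.872, -0.004]
wrist_force: [-0.4, -1.2, 0.2]
width: 0.0912
```

```bash
python3 - <<'E'
from h import *
s=telemetry.read_state();print(s['time'],s['tool_pos'],np.degrees(2*np.arctan2(s['eef_rot'][1],s['eef_rot'][0])),s['joint_positions'][5])
save('wrist','w13')
crop('w13',220,130,200,170,4,'c13')
E
```

```text
19.0667 [0.43613872 0.37763382 0.11582073] -32.27322184470637 2.7442660880914684
```

View pics/c13.png

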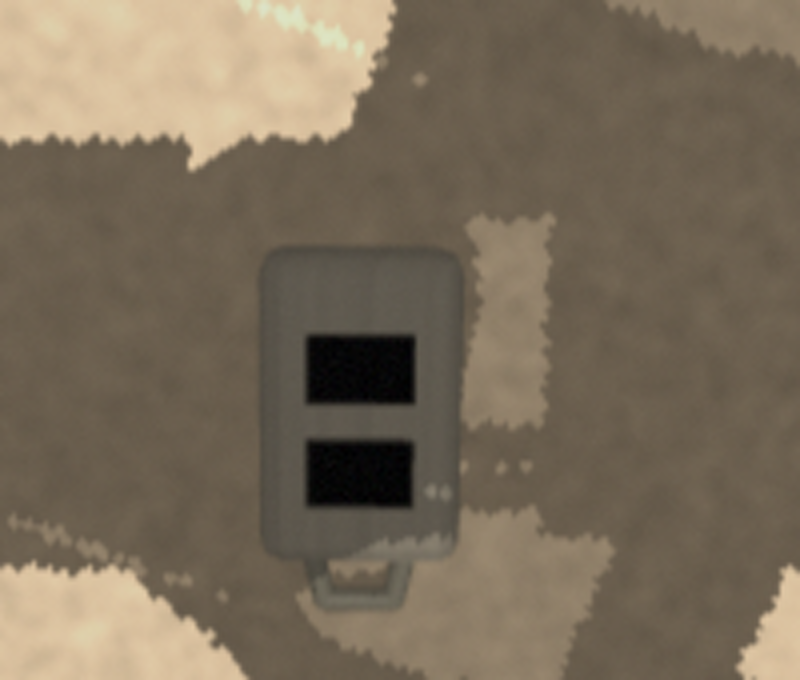

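```bash
python3 - <<'E'
from h import *
P=un('w13',[[220+q[0]/4,130+q[1]/4] for q in((361,246),(361,558),(260,402),(463,402))],.011);print(P,P[:2].mean(0),P[2:].mean(0))
E
```

```text
[[0.45953863 0.36762691 0.011     ]
 [0.41417457 0.39646694 0.011     ]
 [0.44638681 0.39587072 0.011     ]
 [0.42833844 0.36736993 0.011     ]] [0.4368566  0.38204692 0.011     ] [0.43736262 0.38162033 0.011     ]
```

{"name": "step_arm", "arguments": {"steps": [1, 4.4, -38, 0, 0, 0, 100, 0, 0, -35, 0, 0, 0, 100, 0, 0, -25, 0, 0, 0, 100, 0, 0, -11, 0, 0, 0, 100, 0, 0, 0, 0, 0, 0, 100, 0, 0, 0, 0, 0, 0, 100]}}

```text
time: 19.62
tool_pos: [0.4389, 0.3813, 0.0096]
eef_rot: [3.016, -0.877, -0.0]
wrist_force: [0.7, 0.2, -0.1]
width: 0.0912
```

{"name": "step_arm", "arguments": {"steps": [-1, 0.5, -4.5, 0, 0, 0, 100, 0, 0, 0, 0, 0, 0, 100, 0, 0, 0, 0, 0, 0, 0, 0, 0, 0, 0, 0, 0, 0, 0, 0, 0, 0, 0, 0, 0, 0, 0, 0, 0, 0, 0, 0, 0, 0, 0, 0, 0, 0, 0, 0, 0, 0, 0, 0, 0, 0]}}

```text
time: 20.28
tool_pos: [0.4376, 0.3824, 0.0047]
eef_rot: [-3.017, 0.876, -0.0]
wrist_force: [-0.6, 0.2, -0.1]
width: 0.0541
```

{"name": "step_arm", "arguments": {"steps": [0, 0, 0, 0, 0, 0, 0, 0, 0, 0, 0, 0, 0, 0, 0, 0, 0, 0, 0, 0, 0, 0, 0, 0, 0, 0, 0, 0]}}

```text
time: 20.62
tool_pos: [0.4375, 0.3823, 0.0046]
eef_rot: [3.017, -0.876, -0.0]
wrist_force: [0.3, -0.3, -0.3]
width: 0.0334
```

{"name": "step_arm", "arguments": {"steps": [0, 0, 15, 0, 0, 0, 0, 0, 0, 30, 0, 0, 0, 0, 6, -27, 30, 0, 0, 0.065, 0, 6, -27, 0, 0, 0, 0.065, 0, 6, -27, 0, 0, 0, 0.065, 0, 6, -27, 0, 0, 0, 0.065, 0, 6, -27, 0, 0, 0, 0.065, 0, 6, -27, 0, 0, 0, 0.065, 0]}}

```text
time: 21.28
tool_pos: [0.4736, 0.2191, 0.0797]
eef_rot: [-3.13, 0.27, -0.0]
wrist_force: [0.3, 0.5, -0.7]
width: 0.0335
```

{"name": "step_arm", "arguments": {"steps": [6, -27, 0, 0, 0, 0.065, 0, 5, -25, 0, 0, 0, 0.065, 0, 0, 0, 0, 0, 0, 0, 0, 0, 0, 0, 0, 0, 0, 0]}}

```text
time: 21.62
tool_pos: [0.4848, 0.1673, 0.0797]
eef_rot: [-3.141, 0.075, 0.0]
wrist_force: [-0.1, 0.2, -1.0]
width: 0.0336
```

```bash
python3 - <<'E'
from h import *
s=telemetry.read_state();print(s['time'],s['tool_pos'],np.degrees(2*np.arctan2(s['eef_rot'][1],s['eef_rot'][0])),s['width'])
save('wrist','w14')
E
```

```text
21.6167 [0.48481753 0.16733348 0.07968744] 357.24840100404305 0.03357302040412348
```

View pics/w14.png

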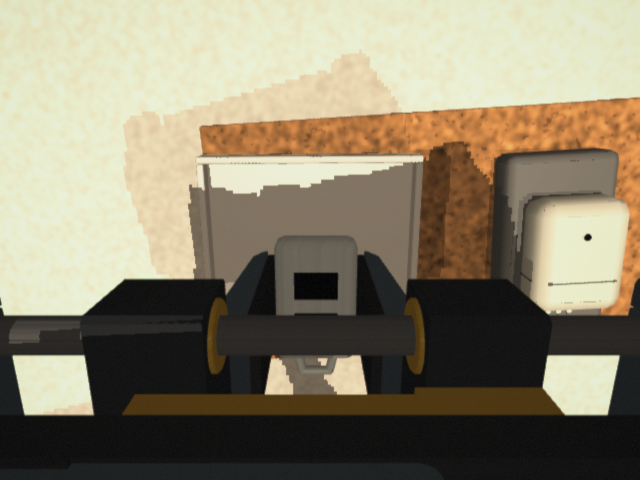

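```bash
python3 - <<'E'
from h import *
t=un('w14',[[196,158],[423,157]],.017);print(t,t.mean(0))
d=t[0]-t[1];d/=np.linalg.norm(d); e=np.array([d[1],-d[0],0]);print('centre',t.mean(0)-.054*e,np.degrees(np.arctan2(e[1],e[0])))
print('fob',un('w14',[[316,236],[276,270],[356,270]],.0797-.0046+.012))
E
```

```text
[[0.53914791 0.22970383 0.017     ]
 [0.53381026 0.10762316 0.017     ]] [0.53647908 0.1686635  0.017     ]
centre [0.48253062 0.17102225 0.017     ] -2.5035100972031676
fob [[0.51236824 0.16655919 0.0871    ]
 [0.4989263  0.18333172 0.0871    ]
 [0.49735737 0.15113372 0.0871    ]]
```

{"name": "step_arm", "arguments": {"steps": [-1.5, 2.5, -25, 0, 0, 0, 0, 0, 0, -25, 0, 0, 0, 0, 0, 0, -12, 0, 0, 0, 0, 0, 0, -3, 0, 0, 0, 0, 0, 0, 0, 0, 0, 0, 0, 0, 0, 0, 0, 0, 0, 0]}}

```text
time: 22.17
tool_pos: [0.4832, 0.1715, 0.0151]
eef_rot: [-3.141, 0.071, -0.001]
wrist_force: [1.1, 0.3, 0.6]
width: 0.0339
```

{"name": "step_arm", "arguments": {"steps": [0, -1.2, -1.5, 0, 0, 0, 0, 0, 0, -1, 0, 0, 0, 0, 0, 0, -0.7, 0, 0, 0, 0, 0, 0, 0, 0, 0, 0, 0, 0, 0, 0, 0, 0, 0, 0]}}

```text
time: 22.58
tool_pos: [0.4832, 0.1697, 0.0117]
eef_rot: [-3.141, 0.072, -0.001]
wrist_force: [-0.2, -0.3, -0.2]
width: 0.0336
```

{"name": "step_arm", "arguments": {"steps": [0, 0, -0.4, 0, 0, 0, 0, 0, 0, 0, 0, 0, 0, 0]}}

```text
time: 22.75
tool_pos: [0.4832, 0.1697, 0.0116]
eef_rot: [-3.141, 0.071, -0.001]
wrist_force: [-2.2, -1.1, 10.3]
width: 0.0339
```

{"name": "step_arm", "arguments": {"steps": [0, 0, 0.3, 0, 0, 0, 0, 0, 0, 0, 0, 0, 0, 60, 0, 0, 0, 0, 0, 0, 60, 0, 0, 0, 0, 0, 0, 60, 0, 0, 0, 0, 0, 0, 60, 0, 0, 20, 0, 0, 0, 60, 0, 0, 40, 0, 0, 0, 60, 0, 0, 40, 0, 0, 0, 60]}}

```text
time: 23.42
tool_pos: [0.4819, 0.1694, 0.1116]
eef_rot: [3.14, -0.071, -0.005]
wrist_force: [1.9, -0.6, -0.9]
width: 0.0548
```

{"name": "step_arm", "arguments": {"steps": [-8, -15, 30, 0, 0, 0.01, 100, -8, -25, 25, 0, 0, 0.01, 100, -8, -25, 25, 0, 0, 0.01, 100, -8, -25, 25, 0, 0, 0.01, 100, -8, -25, 25, 0, 0, 0.01, 100, -4, -20, 15, 0, 0, 0, 100, 0, 0, 0, 0, 0, 0, 100, 0, 0, 0, 0, 0, 0, 100]}}

```text
time: 24.08
tool_pos: [0.4393, 0.034, 0.257]
eef_rot: [3.142, 0.004, 0.003]
wrist_force: [0.6, -0.5, 0.1]
width: 0.091
```

```bash
python3 - <<'E'
from h import *
s=telemetry.read_state();print(s['time'],s['tool_pos'],s['wrist_force'],s['width'])
save('wrist','w15');save('side','side15');save('scene','scene15')
crop('side15',180,180,260,200,3,'c15')
E
```

```text
24.0833 [0.439317   0.03398482 0.25702006] [ 0.63211801 -0.5327763   0.05257227] 0.09103674218043398
```

View pics/w15.png

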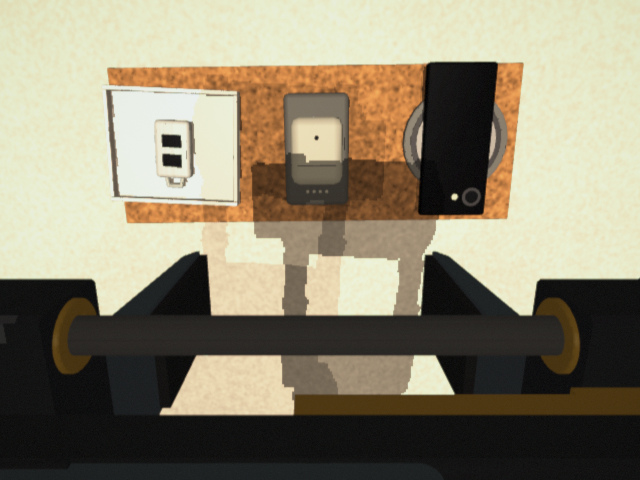

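View pics/c15.png

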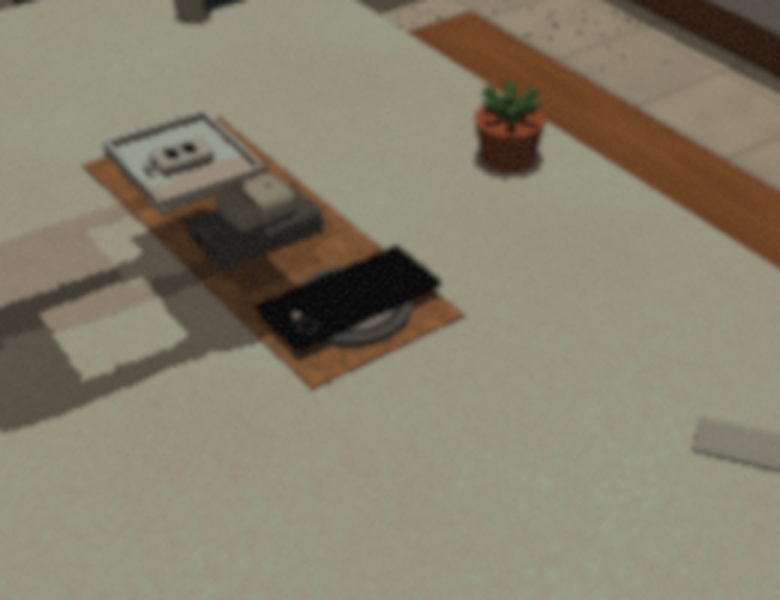

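View pics/scene15.png

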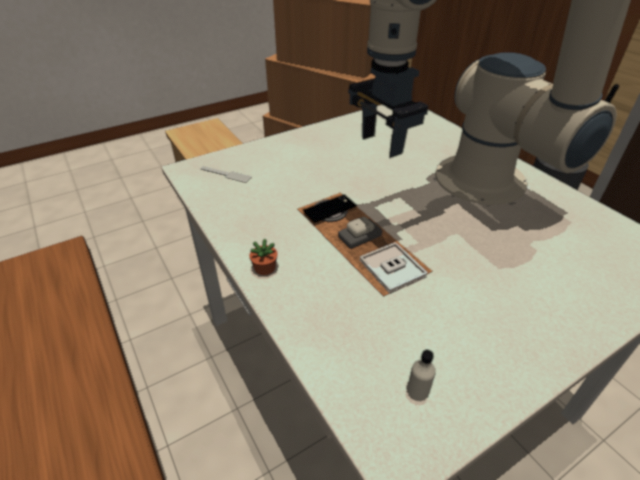

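```bash
python3 - <<'E'
from h import *
crop('w15',95,75,160,145,5,'d1');crop('w15',390,50,140,175,3.4,'d2')
E
```

```text
(no output)
```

View pics/d1.png

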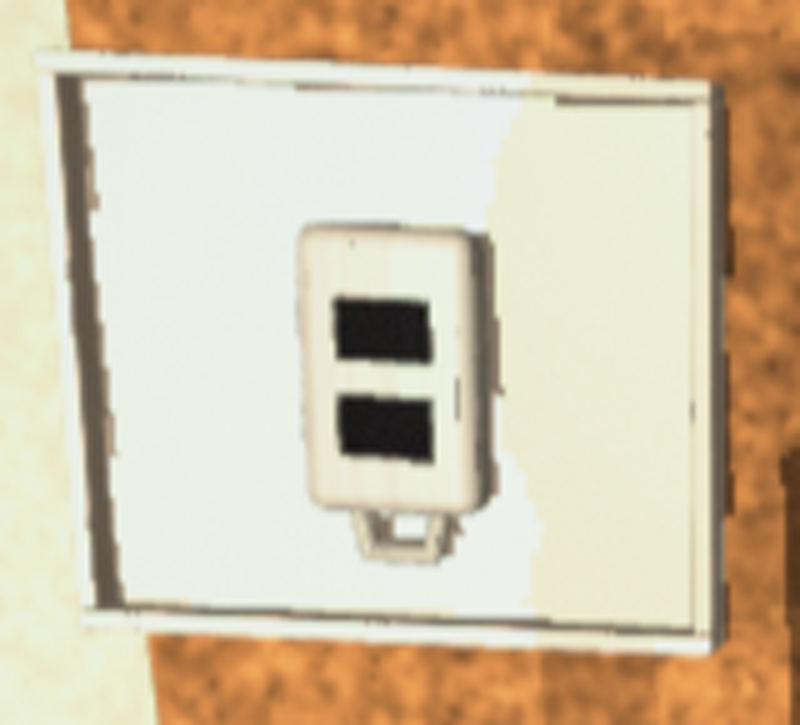

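View pics/d2.png

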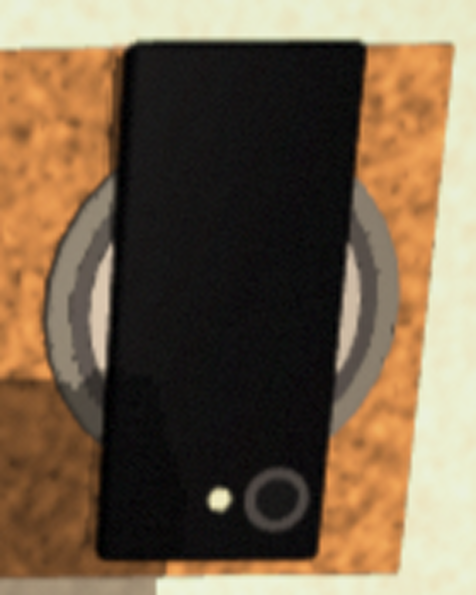

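```bash
python3 - <<'E'
from h import *
np.set_printoptions(precision=4,suppress=True)
o=np.array([95,75]);g=lambda L,z:un('w15',[o+np.array(q)/5 for q in L],z)
t=g([(40,52),(716,86),(715,653),(88,625)],.017);print('tray',t.mean(0))
f=g([(298,226),(476,232),(484,508),(310,506)],.019);print('fob',f.mean(0))
o=np.array([390,50]);g=lambda L,z:un('w15',[o+np.array(q)/3.4 for q in L],z)
p=g([(126,42),(366,42),(317,558),(98,558)],.020);print('phone',p.mean(0),[np.degrees(np.arctan2(*(p[i]-p[j])[[1,0]])) for i,j in((0,3),(1,2))])
c=g([(46,300),(399,300)],.0105);print('chg',c.mean(0)); 
E
```

```text
tray [0.4832 0.1685 0.017 ]
fob [0.4821 0.1677 0.019 ]
phone [ 0.4897 -0.0974  0.02  ] [np.float64(0.6673465711448783), np.float64(0.6023437602127254)]
chg [ 0.4923 -0.0993  0.0105]
```

```bash
python3 - <<'E'
from h import *
print(robot.hand_in()); print(telemetry.read_state()['time'])
E
```

```text
the job is handed in; nothing more can be done
None
the job is handed in; nothing more can be done
```

The layout is done and handed in at about 24 s of the 112 s allowed. I placed things in the order asked: the power bank on the mat's middle, the phone face-down on the charging pad, the earbud case on the power bank, and the key fob in the tray. The phone was lowered onto the pad and released at about 5 N contact, not dropped.

My last checks, from the wrist pictures:

| Item | Result |
|---|---|
| Power bank | about 1–2 mm from the mat's centre, within about 0.3° of straight front to back |
| Phone | about 2 mm from the pad's centre sideways, within about 0.3° of straight |
| Earbud case | flat, within about 1–2 mm of the power bank's centre |
| Key fob | flat, within about 1.5 mm of the tray's centre |

- **Agreement between views:** they differed by about 1–2 mm, which is the camera calibration limit. Tray-centre readings spread most: one close-up view differed from the others by about 2 mm. No check failed.
- **Contact forces:** the highest wrist force I saw was about 22 N, when the case touched down on the power bank; I eased off before opening the fingers.
- **Bystanders:** the plant pot, spray bottle and shoehorn look unmoved in the last overview pictures, and the gripper was clear of everything at the end.

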